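# Load a housing blank into the laser fixture corner and hold it

### The job

The focus gauge is still standing on the fixture plate: put it back upright in its socket, all the way down. Then take the aluminium housing blank (the long block), set it flat on the plate and push it into the corner of the two stops, its long side along the long stop and its end against the short stop, and finish while still holding it there with the fingers, pressed against both stops at once with clearly more than 3 N on each, for the laser to mark. Do not ram the stops (never 80 N), and leave the other things on the table where they are.

Things in the scene. Friction and masses are not known exactly. Their poses are not given: they have to be found in the camera images.
- blank_center (a point): centre of the loose aluminium housing blank, all sizes here in mm: a rectangular block 45 (its x) by 90 (its y) by 50 high (its z, up), with bores on its top face; it stands flat on the table, this point 25 above its underside; 0.3 to 0.5 kg. It may be seated either way round (half a turn makes no difference)
- blank: the same blank; origin at the centre of its underside, same axes
- gauge_head (a point): middle of the grip knob of the loose steel focus gauge: a round pin standing upright, 80 tall; shaft 18 across from the foot to 55 up (foot chamfered over 4), knob 28 across from 56 to 80 up; this point is on its axis 68 above the foot; 0.14 kg. It starts upright on the fixture plate, just where the blank has to go
- gauge_foot (a point): centre of the gauge's underside, z axis up along the pin; 68 below gauge_head
- gauge: the same gauge; origin at the centre of its underside
- socket_hole0 (a point): centre of the mouth of the bore in the gauge's socket: a grey fixed block 70 x 70, 40 high on the table; this point is at its top face, 40 above the table. Bore 22 across, 30 deep, mouth chamfered, so the gauge's knob stays above the block; z axis up
- plate: fixed black fixture plate 170 (its x) by 220 (its y), 10 thick; origin at the centre of its underside, on the table; yaw varies. Plate and stops are polished and slippery (friction about 0.2). Two aluminium stop rails on it form a corner at its +x +y end. With the blank home (90 side on the long stop, 45 end on the short stop) the blank's centre is at plate x +32.5, y +35, z +35
- rail_long: long stop rail, fixed, 15 (x) by 140 (y), 16 high on the plate (top 26 above the table); origin at the centre of its underside, at plate x +62.5, y -5; axes as the plate's. Its stop face looks to plate -x, at plate x +55
- rail_short: short stop rail, fixed, 65 (x) by 15 (y), 16 high on the plate (top 26 above the table); origin at the centre of its underside, at plate x +7.5, y +87.5; axes as the plate's. Its stop face looks to plate -y, at plate y +80; a 15 gap separates it from the long rail
- offcut: bystander, to be left alone: short aluminium offcut 45 x 45 x 30, half as long and much lower than the blank
- screwdriver: bystander, to be left alone: screwdriver lying flat
- collar: bystander, to be left alone: steel ring 50 across, 18 high
- cleaner: bystander, to be left alone: white bottle 40 across, 110 high
- jar: bystander, to be left alone: small clear jar 44 across, 45 high
- caliper: bystander, to be left alone: caliper lying flat, about 160 long

How it is judged (in metres and radians):
On the way:
1. the focus gauge stands fully down in its socket, let go (horizontal distance between gauge_foot and socket_hole0 below 0.006 m and z of gauge_foot in the frame of socket_hole0 below -0.025 m and angle between gauge_foot's own z axis and vertical below 0.15 rad and contact force between the fingers and gauge below 0.1 N), for 0.2 s.
At the end, for the whole second after the job is handed in: gauge in its socket (25 mm deep or more, upright, 6 mm of the axis), not touched; blank touched by the fingers, still, flat on the plate, square within 0.04 rad, within 2.5 mm of home, pressing each stop with over 3 N (all of step 1 and x of blank_center in the frame of plate between 0.03 and 0.035 m and y of blank_center in the frame of plate between 0.0325 and 0.0375 m and z of blank_center in the frame of plate below 0.0375 m and angle between blank_center's own z axis and vertical below 0.06 rad and angle between the y axis of blank_center and the y axis of plate, either way round below 0.04 rad and contact force between blank and rail_long above 3 N and contact force between blank and rail_short above 3 N and contact force between the fingers and blank above 1 N and linear speed of blank below 0.01 m/s); the arm keeps its last pose, push and grip.
It fails at once if the blank rams a stop with more than 80 N (contact force between blank and rail_long above 80 N or contact force between blank and rail_short above 80 N).
It fails at once if a bystander is moved more than 30 mm (distance of any of offcut, screwdriver, collar, cleaner, jar, caliper from where it was at the start of the episode above 0.03 m).
It also fails if it takes over 64 s, if anything falls off the work surface, if the arm or the gripper's body presses on something with over 40 N, if the wrist force passes 120 N, or if a joint passes its speed limit or range.

### The arm

A 6-joint arm with a two-finger parallel gripper is mounted at the origin on the work surface. World frame = base frame: x ahead of the robot, y to its left, z up, the work surface at z = 0. Lengths are in mm, angles in rad, forces in N, time in s.
With the tool pointing down it reaches from about 350 to 975 mm from the base axis. Payload 17.4 kg.
Tool frame: the origin (TCP) lies between the finger pads; the fingertips stand 17 mm ahead of it and the grasp point (between the pads) lies 2 mm behind it; z points along the fingers, y is the line along which they close (so a half turn about z gives the same grasp; the last joint's range is limited). The gripper opens to 85 mm and grips with 20 to 120 N. Pads are 22 mm wide; open, the fingers measure 114 mm over their backs; the gripper's body (76 mm by 85 mm) begins 54 mm behind the grasp point. The pads swing forward as they close: fully open they stand 13 mm farther back than shut.
Start: joints at [1.198, 0.116, 1.442, -0, 1.584, -0.038], TCP at [221.8, 637.524, 248.303] pointing down, gripper open.
Joint ranges: [-2.83, 2.83], [-0.83, 2.19], [0.07, 2.5], [-1.14, 4.28], [0.01, 3], [-2.97, 2.97]. Speed limits (rad/s): [1.89, 1.89, 2.22, 3.14, 3.14, 3.14].

### API

Orientations are given as a unit quaternion [w, x, y, z].
In Python, from workcell import env gives the robot as it stands. Calls block until the motion is done:
- env.movep(position, orientation): joint-space move of the TCP to a pose.
- env.move_linear(position, orientation=None, rate=150, stop_force=None): straight line of the TCP; orientation=None keeps the orientation; rate is the mean speed in mm/s. With stop_force (N) it stops when the force on the tool has changed by that much, and returns True; else False.
- env.move_joints(angles): joint-space move.
- env.move_gripper(opening): finger opening in mm; the grip force is fixed at half the most; returns when the fingers have stopped.
- env.sleep(seconds).
- env.solve_ik(position, orientation): joint angles nearest the present ones, or None.
- env.get_state(): the state.
- env.camera(name): name is "scene" or "side" or "wrist"; returns a dict with "frame" (480x640x3 uint8, blue, green, red), "fovy" (degrees; the focal length in pixels is half the picture's height over the tangent of half this angle, whatever the lens; pixels are square), "cx", "cy" (the principal point, pixels), "cam_to_world" (4x4, takes a point from camera to world coordinates). Camera axes: x right, y up, looking along -z (the intrinsics and any distortion apply to the point x, -y, -z); pixel columns grow to the right and rows downward; lengths in mm; the calibration is good to about 2 mm. A picture is of the moment at which its call begins. There is no depth.
A pose or a line that the arm cannot do raises env.MotionError and nothing moves.
- env.sign_off(): hands the job in; it is judged then, once.
Trained networks look in the newest picture that a camera, given by its name, has taken for a name from the list of things; names that differ only in an ending like _2 or _b are one class to them, and where a whole thing is asked for, a point or a joint stands for the part that bears it (a point fixed in the world has none). Each returns a list of dicts, best first, with "confidence" (0 to 1); they miss things now and then, are a little off and sometimes report something else, mostly with a low value. They report only what shows in the picture. A call takes as long as a camera call.
- env.silhouettes(camera, name): "region" (480x640 bool, what is visible of it) and "point" ([column, row] in pixels, amid what is visible of it).
- env.mark_of(camera, name): "point" ([column, row] in pixels: a listed point, or the origin of a listed thing).
The state is a dict: "time": time; "qpos": joint angles; "qd": joint speeds; "effort": joint torques, N m; "position": TCP position; "tcp_rot": TCP orientation; "force": force on the tool from outside, world axes, zero at the start; "wrist_torque": the same for the moment, N m; "finger_gap": finger opening in mm; "grip_force": force on a finger pad.
Only numpy, scipy, OpenCV 4.12 (cv2) and the standard library are available. Lean on these libraries where they do the work, as an engineer would, in place of code of your own. Each camera call takes 0.05 s, during which the arm holds its last target. There are 200 camera calls.

## Working session

There is one attempt and no reset: what is moved stays moved. The work goes in short steps, each a Python script; the robot and the scene stay as the last script left them, time stands still between calls to the robot, and variables do not carry over. Pictures are saved under pics/ and viewed, at most 10 in all, crops included, and the job is handed in when it is done.

```bash
ls; mkdir -p pics
cat > h.py <<'E'
import numpy as np, cv2
from workcell import env
def snap(n):
    c=env.camera(n); return c
def ray(c,px):
    f=240/np.tan(np.radians(c["fovy"])/2)
    T=np.array(c["cam_to_world"]); 
    d=np.array([(px[0]-c["cx"])/f,-(px[1]-c["cy"])/f,-1.])
    return T[:3,3],T[:3,:3]@d
def onz(c,px,z):
    o,d=ray(c,px); return o+d*(z-o[2])/d[2]
def proj(c,p):
    f=240/np.tan(np.radians(c["fovy"])/2)
    T=np.array(c["cam_to_world"]); q=T[:3,:3].T@(np.array(p)-T[:3,3])
    return np.array([c["cx"]+f*q[0]/-q[2],c["cy"]-f*q[1]/-q[2]])
E
python3 - <<'E'
from h import *
np.set_printoptions(precision=1,suppress=True)
for n in ["scene","side"]:
    c=env.camera(n); cv2.imwrite(f"pics/{n}0.png",c["frame"])
    print(n,{k:v for k,v in c.items() if k not in("frame","cam_to_world")},np.array(c["cam_to_world"])[:3,3])
    for t,z in [("blank_center",25),("gauge_head",78),("gauge_foot",10),("socket_hole0",40),("plate",0),("rail_long",10),("rail_short",10),("offcut",0),("cleaner",0),("jar",0),("collar",0),("screwdriver",0),("caliper",0)]:
        for r in env.mark_of(n,t)[:2]:
            print(t,round(r["confidence"],2),np.array(r["point"]),onz(c,r["point"],z))
print(env.get_state()["time"])
E
```

```text
pics
scene {'fovy': 52.224305097428754, 'cx': 310.47117507420796, 'cy': 238.70515681460716} [891.5 435.8 756.2]
blank_center 0.79 [458.9 413.2] [541.1 279.7  25. ]
blank_center 0.62 [500.6 312.9] [355.2 174.   25. ]
gauge_foot 0.77 [336.8 308.5] [600.3  17.6  10. ]
socket_hole0 0.92 [291.3 180.6] [ 525.8 -304.8   40. ]
plate 0.87 [345.3 301.1] [573.9   5.5   0. ]
plate 0.68 [389.  204.9] [ 351.7 -169.3    0. ]
rail_long 0.91 [316.5 304.5] [628.5  -7.8  10. ]
rail_short 0.63 [367.8 334.8] [581.1  90.9  10. ]
offcut 0.94 [325.5 455.2] [745.9 228.2   0. ]
cleaner 0.94 [219.8 342.5] [812.6 -25.1   0. ]
jar 0.82 [389.8 206.7] [ 353.5 -163.7    0. ]
jar 0.66 [348.5 299. ] [566.1   4.3   0. ]
collar 0.87 [498.9 315.2] [343.2 167.3  -0. ]
screwdriver 0.75 [196.7 245.8] [ 769.8 -258.6    0. ]
screwdriver 0.39 [218.2 341.6] [814.3 -28.1   0. ]
caliper 0.83 [227.8 172.9] [ 625.1 -442.7    0. ]
caliper 0.56 [365.7 335.6] [581.1  85.9   0. ]
side {'fovy': 43.610982301183654, 'cx': 315.62454676104886, 'cy': 241.8681583463572} [ 428.7 -808.3  935.5]
blank_center 0.85 [269.7 147.1] [541.9 296.9  25. ]
gauge_head 0.64 [311.  213.7] [588.2  13.7  78. ]
gauge_foot 0.62 [310.1 366.2] [ 532.1 -285.8   10. ]
gauge_foot 0.56 [314.8 234.8] [597.5  17.1  10. ]
socket_hole0 0.93 [308.8 362.6] [ 527.8 -295.6   40. ]
plate 0.95 [301.7 245.7] [566.9   0.7   0. ]
rail_long 0.88 [331.8 237. ] [631.2   4.9  10. ]
rail_short 0.64 [301.9 212.3] [582.3  86.4  10. ]
offcut 0.71 [356.3 164.2] [737.7 230.6   0. ]
cleaner 0.87 [417.4 240.8] [808.2 -27.9   0. ]
jar 0.97 [201.  327.6] [ 349.6 -165.2    0. ]
collar 0.68 [188.5 204.5] [342.5 162.6   0. ]
screwdriver 0.76 [436.5 329.9] [ 777.3 -247.1    0. ]
screwdriver 0.72 [302.8 209.5] [587.4 104.2   0. ]
caliper 0.83 [385.5 452.9] [ 623.2 -454.9    0. ]
1.4
```

View pics/scene0.png

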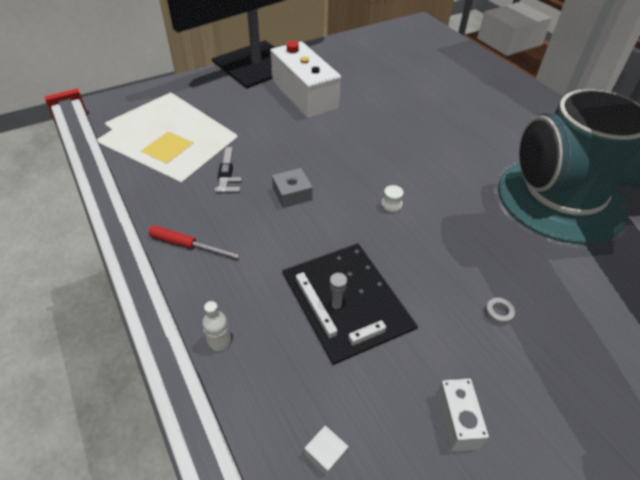

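View pics/side0.png

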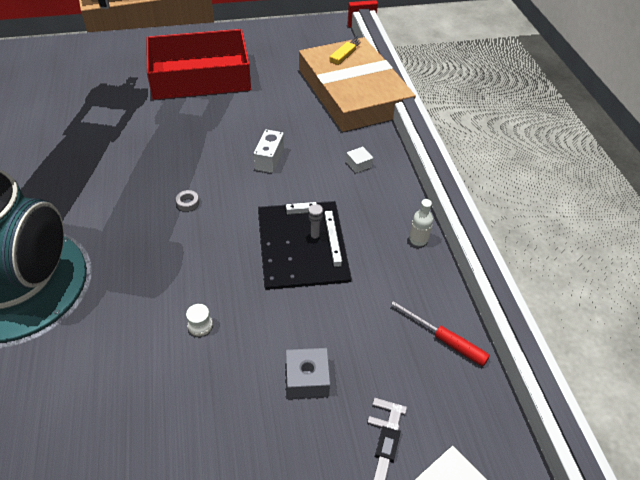

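Run:
```python
from h import *
np.set_printoptions(precision=2,suppress=True)
s=env.get_state(); print(s["tcp_rot"],s["time"]); 
q=[0,1,0,0]
ims=[]
import pickle
for k,(p,names) in {"plate":((570,20,330),[("plate",10),("rail_long",26),("rail_short",26),("gauge_head",78),("gauge_foot",10)]),"sock":((528,-296,330),[("socket_hole0",40)]),"blank":((542,292,330),[("blank_center",25)])}.items():
    env.movep(p,q); env.sleep(.3)
    c=env.camera("wrist"); ims.append(c["frame"]); T=np.array(c["cam_to_world"])
    pickle.dump(c,open(f"pics/{k}.pkl","wb"))
    cv2.imwrite(f"pics/w_{k}.png",c["frame"])
    print(k,env.get_state()["position"],T[:3,3],-T[:3,2],c["fovy"],c["cx"],c["cy"])
    for t,z in names:
        for r in env.mark_of("wrist",t)[:2]: print(t,round(r["confidence"],2),np.array(r["point"]),onz(c,r["point"],z))
print(env.get_state()["time"])
```

```text
[-0.    0.17  0.99 -0.  ] 1.4
plate [570.01  20.16 329.98] [641.35  21.27 454.99] [-0.28 -0.   -0.96] 63.10300692862123 322.6128145711609 235.5480701293893
plate 0.92 [336.  189.4] [565.81   5.42  10.  ]
rail_long 0.66 [347.6 133. ] [628.88  -5.72  26.  ]
rail_short 0.79 [259.3 173.5] [586.    89.99  26.  ]
gauge_foot 0.41 [617.1 231.2] [ 516.1  -327.84   10.  ]
sock [ 528.24 -295.51  330.04] [ 599.61 -294.26  455.13] [-0.28 -0.   -0.96] 63.10300692862123 322.6128145711609 235.5480701293893
socket_hole0 0.73 [332.1 193.2] [ 525.13 -304.97   40.  ]
blank [542.13 291.79 329.98] [613.49 292.65 455.05] [-0.28 -0.   -0.96] 63.10300692862123 322.6128145711609 235.5480701293893
blank_center 0.65 [329.5 190.3] [539.51 284.59  25.  ]
8.65
```

Run:
```python
import cv2,numpy as np
a=cv2.imread("pics/w_plate.png");cv2.imwrite("pics/wp.png",a)
b=[cv2.imread(f"pics/w_{k}.png")[60:360,160:560] for k in("sock","blank")]
cv2.imwrite("pics/sb.png",np.hstack(b))
```

```text
(no output)
```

View pics/w_plate.png

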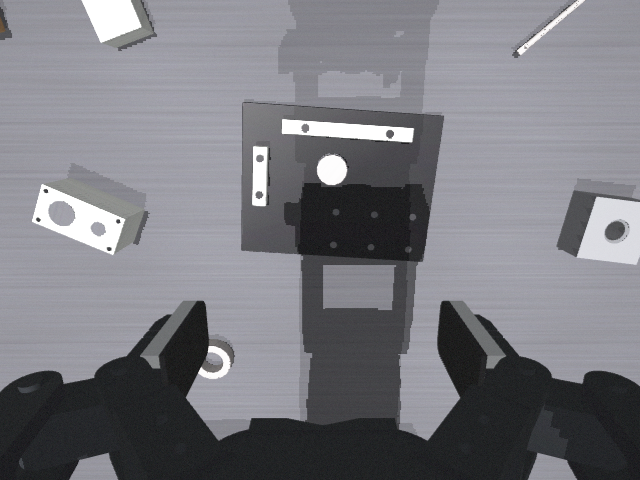

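View pics/sb.png

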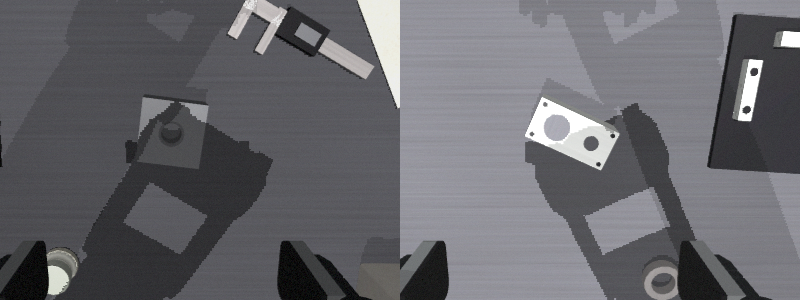

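Run:
```python
from h import *
import pickle
np.set_printoptions(precision=1,suppress=True)
C={k:pickle.load(open(f"pics/{k}.pkl","rb")) for k in("plate","sock","blank")}
def rect(c,seed,z,tol,mode):
    im=cv2.GaussianBlur(cv2.cvtColor(c["frame"],cv2.COLOR_BGR2GRAY),(3,3),0)
    if mode=="hi": m=(im>tol)
    else: m=(im<tol)
    n,l,st,ce=cv2.connectedComponentsWithStats(m.astype(np.uint8))
    lab=l[seed[1],seed[0]]
    cs,_=cv2.findContours((l==lab).astype(np.uint8),cv2.RETR_EXTERNAL,cv2.CHAIN_APPROX_NONE)
    P=np.array([onz(c,p[0],z)[:2] for p in max(cs,key=len)],np.float32)
    return cv2.minAreaRect(P), lab
print("blank",rect(C["blank"],(300,200),50,185,"hi"))
print("blank from plate",rect(C["plate"],(85,225),50,190,"hi"))
print("knob",rect(C["plate"],(332,170),90,190,"hi"))
print("long",rect(C["plate"],(345,131),26,190,"hi"))
print("short",rect(C["plate"],(260,175),26,190,"hi"))
c=C["plate"]
print("sock from plate",rect(c,(595,235),40,195,"hi"))
g=cv2.cvtColor(c["frame"],cv2.COLOR_BGR2GRAY); print(g[170,275],g[150,225],g[225,85],g[235,595],g[238,560])
print("plate corners",[onz(c,p,10)[:2] for p in [(244,102),(443,116),(422,261),(242,250)]])
print("plate",rect(c,(275,170),10,90,"lo"))
g=cv2.cvtColor(C["sock"]["frame"],cv2.COLOR_BGR2GRAY); print(g[185:205:4,300:372:6])
cr=C["sock"]["frame"][130:250,260:400]; cv2.imwrite("pics/sk.png",cv2.resize(cr,None,fx=5,fy=5,interpolation=cv2.INTER_CUBIC))
```

```text
blank (((539.7392578125, 283.1094665527344), (89.09184265136719, 45.08115768432617), 65.16011810302734), np.int32(6))
blank from plate (((539.5543823242188, 281.9459228515625), (89.92122650146484, 45.43235778808594), 65.10735321044922), np.int32(6))
knob (((597.839599609375, 12.624164581298828), (26.704862594604492, 26.924274444580078), 0.02239249087870121), np.int32(5))
long (((631.5805053710938, -5.2931365966796875), (138.81106567382812, 14.545382499694824), 86.26264953613281), np.int32(3))
short (((582.8490600585938, 90.27006530761719), (14.81970500946045, 64.55382537841797), 85.9424057006836), np.int32(4))
sock from plate (((524.2474365234375, -304.1717834472656), (69.29298400878906, 68.96390533447266), 82.98407745361328), np.int32(7))
104 156 255 219 83
plate corners [array([660.7, 105.6]), array([ 646.4, -110.3]), array([478.6, -99.5]), array([492.6, 117.4])]
plate (((485.786376953125, 25.433441162109375), (544.7135620117188, 855.9893188476562), 0.04743805527687073), np.int32(0))
[[131  73  52  80  65  79  80  78  79  78  75  50]
 [134  53  54  76  53  78  78  62  78  78  77  49]
 [ 67  57  77  74  53  52  52  64  78  79  74  50]
 [ 53  52  76  78  43  55  40  64  78  78  80  51]
 [ 51  56  79  78  59  41  44  74  79  80  81  48]]
```

View pics/sk.png

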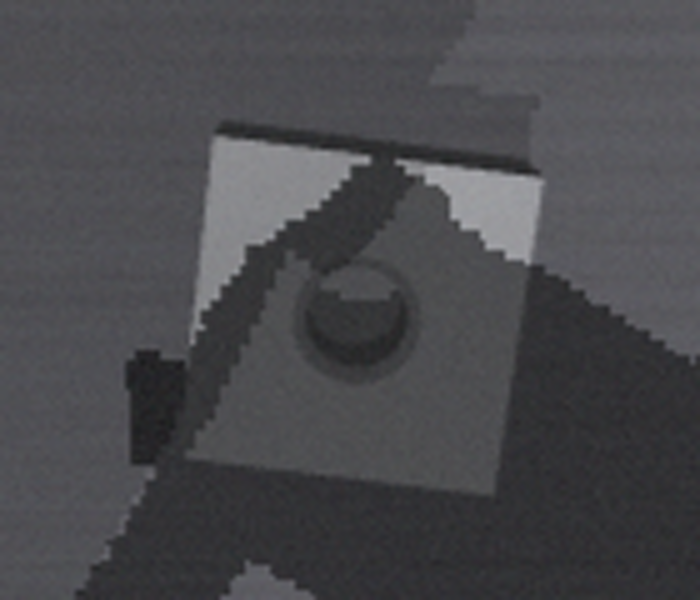

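Run:
```python
from h import *
np.set_printoptions(precision=2,suppress=True)
q=[0,1,0,0]
g=(597.8,12.6); s=(524.6,-304.5)
env.movep((*g,130),q); env.move_linear((*g,76),q,rate=120)
env.move_gripper(20)
S=env.get_state(); print(S["finger_gap"],S["grip_force"],S["position"],S["time"])
if S["finger_gap"]<24: raise SystemExit
env.move_linear((*g,150),q,rate=150)
env.movep((*s,150),q); env.move_linear((*s,118),q,rate=120); env.sleep(.2)
S=env.get_state(); print(S["finger_gap"],S["position"],S["force"],S["time"])
r=env.move_linear((*s,77),q,rate=40,stop_force=15)
S=env.get_state(); print(r,S["position"],S["force"],S["time"])
```

```text
26.549886158730256 59.1065345169045 [598.01  12.56  76.49] 11.1333
26.462090885560624 [ 524.96 -304.59  118.9 ] [-0.5  -0.69 -1.85] 13.625
False [ 524.71 -304.6    77.31] [ 0.31  0.17 -1.28] 14.8
```

Run:
```python
from h import *
np.set_printoptions(precision=2,suppress=True)
q=[0,1,0,0]; s=(524.6,-304.5)
env.move_gripper(60); env.move_linear((*s,170),q,rate=180); 
c=env.camera("wrist"); cv2.imwrite("pics/g1.png",c["frame"])
for r in env.silhouettes("wrist","gauge")[:2]: print(r["confidence"],r["point"],onz(c,r["point"],90))
env.movep((570,20,330),q); env.sleep(.2)
c=env.camera("wrist"); cv2.imwrite("pics/p2.png",c["frame"])
cs=env.camera("side"); cv2.imwrite("pics/s2.png",cs["frame"])
for n in("gauge_head","gauge_foot"):
  for r in env.mark_of("side",n)[:2]: print(n,r["confidence"],r["point"],onz(cs,r["point"],78))
a=cv2.imread("pics/g1.png"); a=cv2.resize(a,(400,300)); b=cs["frame"][300:450,230:430]
cv2.imwrite("pics/v.png",np.hstack([a,cv2.resize(b,(400,300))])); print(env.get_state()["time"])
```

```text
0.92 [323.2, 247.1] [ 529.07 -303.8    90.  ]
gauge_head 0.9 [306.0, 354.0] [ 521.92 -300.76   78.  ]
gauge_foot 0.8 [305.3, 374.7] [ 514.14 -337.91   78.  ]
17.7583
```

View pics/v.png

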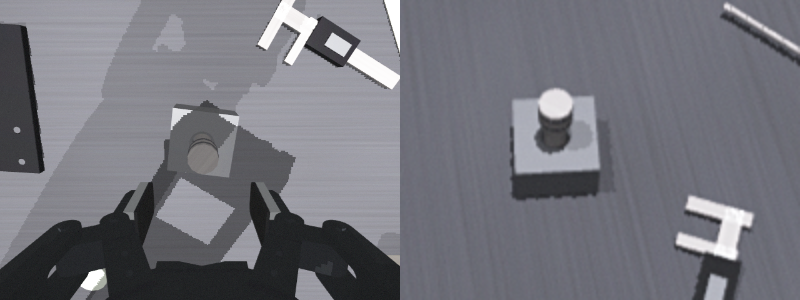

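The gauge stands upright, fully down in its socket: the knob sits just above the block, at about (203,155) in the left half of the picture and (555,105) in the right half. Next is the blank.

```bash
cat >> h.py <<'E'
def Q(deg):
    a=np.radians(deg)/2; return [0,float(np.cos(a)),float(np.sin(a)),0]
yaw=np.radians(-3.85); X=np.array([np.cos(yaw),np.sin(yaw)]); Y=np.array([-X[1],X[0]])
P0=np.array([569.5,3.6])
def pl(x,y): return P0+X*x+Y*y
def st(t=""):
    S=env.get_state(); f=np.array(S["force"]); d=np.array(S["position"])[:2]-P0
    print(t,"plate xy",d@X,d@Y,"z",S["position"][2],"f",f[:2]@X,f[:2]@Y,f[2],"gap",S["finger_gap"],"t",S["time"]); return S
E
python3 - <<'E'
from h import *
np.set_printoptions(precision=2,suppress=True)
b=(539.6,282.6); q=Q(65.13)
env.movep((*b,110),q); env.move_gripper(85); env.move_linear((*b,37),q,rate=120); st("down")
env.move_gripper(30); S=st("grip")
if S["finger_gap"]<38: raise SystemExit
env.move_linear((*b,110),q,rate=120)
q=Q(86.15)
env.movep((*pl(22.5,25),110),q); env.move_linear((*pl(22.5,25),60),q,rate=80); env.sleep(.3); st("above")
r=env.move_linear((*pl(22.5,25),44),q,rate=20,stop_force=6); st(r)
c=env.camera("wrist"); cv2.imwrite("pics/b1.png",c["frame"])
E
```

```text
down plate xy -48.23511324964562 276.55488484714425 z 37.673850028803884 f -0.9672250749510557 0.8773711391186386 0.3945472862917645 gap 84.92469496468163 t 20.1917
grip plate xy -48.15517721050519 276.53281346564756 z 37.837096621118405 f 0.8945449797672455 -0.3150103704104456 6.859799781898822 gap 44.46517217802389 t 20.65
above plate xy 22.650756917366493 24.983143004093947 z 60.39376010507602 f -0.19814492076561036 0.05536115509827094 -2.3791953863248594 gap 44.38018272309148 t 23.5
True plate xy 22.52451611263971 24.98841564702874 z 47.832691479020525 f -1.1582402353951067 -0.99382563988631 4.374312293389181 gap 44.00517479198786 t 24.1083
```

View pics/b1.png

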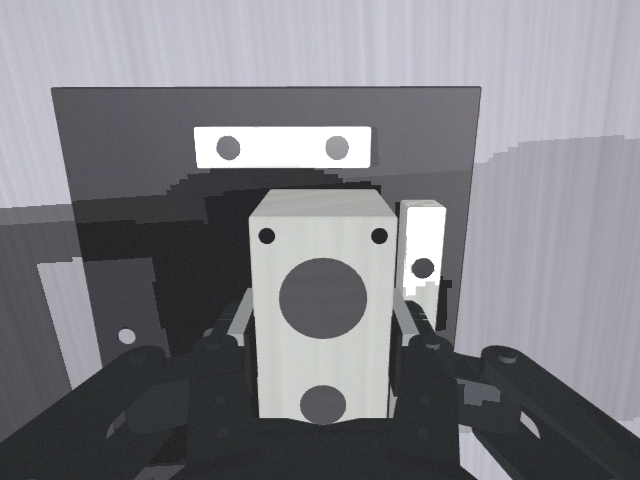

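The blank is flat on the plate and square to the rails. The short rail is ahead at (283,147) and the long rail is to its right at (423,260). Now I push it into the corner.

Run:
```python
from h import *
q=Q(86.15); z=env.get_state()["position"][2]-.3
S=env.get_state(); st("0")
r=env.move_linear((*pl(36,25),z),q,rate=12,stop_force=10); S=st(("x",r))
x=(np.array(S["position"])[:2]-P0)@X
r=env.move_linear((*pl(x,39),z),q,rate=12,stop_force=12); S=st(("y",r))
env.sleep(.5); st("hold")
```

```text
0 plate xy 22.510590218218248 24.989183285903255 z 47.80488413573531 f -1.602255436783121 0.3590506140944634 5.321246434125978 gap 43.96350973041422 t 24.1583
('x', True) plate xy 32.74496661593461 25.007874050005448 z 47.872581362747574 f -2.2241417850527965 -0.20836407672361815 4.895035935701112 gap 44.12214728464871 t 25.025
('y', True) plate xy 32.702949904454044 35.38396751538663 z 47.86039929973596 f -0.511259533320411 -2.6114457338996013 3.122262000193754 gap 43.931488315191345 t 25.9083
hold plate xy 32.679537577786455 35.37073984314926 z 47.82058066659593 f -0.8907086685082415 -2.4859623912149518 5.414617845727474 gap 44.1871770222584 t 26.4083
```

Run:
```python
from h import *
q=Q(86.15)
S=env.get_state(); z=S["position"][2]-.2; d=np.array(S["position"])[:2]-P0; x,y=d@X,d@Y
for i in range(12):
    f=np.mean([np.array(env.get_state()["force"])[:2] for _ in range(3)],0); fx,fy=-f@X,-f@Y
    if fx>14 and fy>14: break
    x+=.4*(fx<=14); y+=.4*(fy<=14)
    env.move_linear((*pl(x,y),z),q,rate=5); env.sleep(.25); st((round(x,2),round(y,2)))
```

```text
(np.float64(33.08), np.float64(35.77)) plate xy 32.77110604430976 35.386668156618626 z 47.8380641378258 f -6.166080940478002 -3.928106617744623 8.363917929435173 gap 44.02848533285658 t 26.9833
(np.float64(33.48), np.float64(36.17)) plate xy 32.833704310420046 35.43809809204727 z 47.84673438838722 f -11.330504115117288 -8.071852941696697 12.360116593800154 gap 43.86503683767249 t 27.5
(np.float64(33.88), np.float64(36.57)) plate xy 32.893975484376035 35.47036114168145 z 47.886930010795034 f -15.794235806325734 -11.364139374957704 14.414250576911716 gap 44.1917804231655 t 28.0167
(np.float64(33.88), np.float64(36.97)) plate xy 32.90470221210393 35.50372204985493 z 47.87910894938216 f -16.041188624305285 -15.394866829031361 14.681402394613059 gap 44.01459581579164 t 28.5167
```

Run:
```python
from h import *
env.sleep(1.0); st("hold")
c=env.camera("wrist"); s=env.camera("side"); a=cv2.resize(c["frame"],(400,300)); b=cv2.resize(s["frame"][160:400,200:520],(400,300))
cv2.imwrite("pics/f.png",np.hstack([a,b]))
```

```text
hold plate xy 32.86571942058951 35.515247679114324 z 47.8714579095916 f -16.30439853321964 -13.951911072276014 15.091774755026282 gap 44.05736361000494 t 29.5167
```

View pics/f.png

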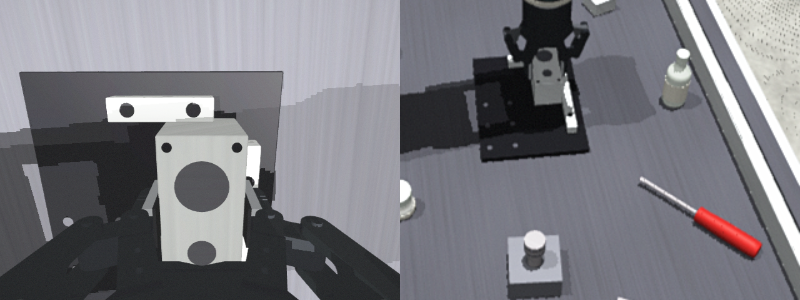

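The final picture shows the blank against both rails, with its far end at the short rail (160,110) and its right side at the long rail (253,165). The gauge is still seated at (535,248), and the push forces are holding steady.

```bash
python3 -c "
from h import *
print(env.sign_off()); st()"
```

```text
the job is handed in; nothing more can be done
None
the job is handed in; nothing more can be done
```

I handed the job in with the gauge fully down in its socket and let go, and the blank held in the corner with the wrist force reading about 16 N towards the long stop and 14 N towards the short stop; sign-off returned no verdict.

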